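# Check the primer on a sample board with a coating gauge

## Robot

A 6-joint arm with a two-finger parallel gripper is mounted at the origin on the work surface. World frame = base frame: x ahead of the robot, y to its left, z up, the work surface at z = 0. Lengths are in m, angles in rad, forces in N, time in s.
With the tool pointing down it reaches from about 0.35 to 0.975 m from the base axis. Payload 4.9 kg.
Tool frame: the origin (TCP) lies midway between the tips of the shut fingers; the grasp point (between the pads) lies 19 mm behind it; x points along the fingers, y is the direction in which the jaws open and shut, and the axes are right-handed (so a half turn about x gives the same grasp; the last joint's range is limited). The gripper opens to 85 mm and grips with 20 to 120 N. Pads are 22 mm wide; open, the fingers measure 114 mm over their backs; the gripper's body (76 mm by 85 mm) begins 54 mm behind the grasp point. The pads swing forward as they close: fully open they stand 13 mm farther back than shut.
Start: joints at [-1.328, 0.053, 1.613, -0, 1.476, -0.119], TCP at [0.221, -0.585, 0.231] pointing down, gripper open.
Joint ranges: [-3.01, 3.01], [-1.01, 2.22], [0.06, 2.58], [-1.02, 4.17], [0.09, 2.62], [-3.14, 3.14]. Speed limits (rad/s): [2.57, 2.57, 3.14, 3.14, 3.14, 3.14].

## Interface

Orientations are given as a unit quaternion [w, x, y, z].
In Python, from plant import manip gives the robot as it stands.
- The arm moves only by the tool send_rows, never from a script. Its argument "motion" is a list that holds one entry, the list of rows, each a list of 6 numbers: the shift along the world's x, y, z in cm, then the turn, a rotation vector about the world's x, y, z in rad. A call has 1 to 12 rows; each row shifts and turns the commanded pose from where the row before left it; what a row does not reach is not made up. A row lasts 1/12 s, in which the tool goes at most 41.7 mm and 7.16 degrees, less where a joint would pass 70% of its speed; a pose out of reach is approached as far as the arm can. A call with a gripper value outside its range is refused whole. "fingers" is the closure, from 0 (fully open) to 1 (shut), set as the call begins (left out, the last holds). The fingers move at their own pace and stop on an object; the grip force is fixed at half the most. Time passes only in rows, so rows that do not move let the fingers close. It gives the time, the measured TCP pose, the force and the opening at its end, in the units of the state.
- manip.state(): the state, without advancing time (a new reading comes with each control period).
- manip.grab_frame(name): name is "scene" or "top" or "wrist"; returns the picture (480x640x3 uint8, red, green, blue); there is no depth.
- manip.calibration(name): a dict with "mtx" (3x3 intrinsics, pixels), "k1" (the pictures are not rectified: a ray, as slopes to the right and down, at radius r is drawn at 1 + k1 r^2 times it, then the intrinsics apply), "cam_to_world" (4x4, takes a point from camera to world coordinates); the wrist camera has in their place "hand_eye" (4x4, takes a point from camera to tool coordinates, whose origin is the TCP and whose axes are the tool frame's). Camera axes: x right, y up, looking along -z (the intrinsics and any distortion apply to the point x, -y, -z); pixel columns grow to the right and rows downward; lengths in m; the calibration is good to about 2 mm. A picture is of the moment at which its call begins: read the wrist's pose just before it. calibration takes no time and is no camera call.
- manip.job_done(): hands the job in, once; it reports no verdict.
Trained networks look in the newest picture that a camera, given by its name, has taken for a name from the list of things; names that differ only in an ending like _2 or _b are one class to them, and where a whole thing is asked for, a point or a joint stands for the part that bears it (a point fixed in the world has none). Each returns a list of dicts, best first, with "confidence" (0 to 1); they miss things now and then, are a little off and sometimes report something else, mostly with a low value. They report only what shows in the picture. A call takes as long as a camera call.
- manip.boxes_of(query, camera): "centre" ([x, y, z] in m, in the coordinates of the camera as it stood for that picture, good to about 4 mm: the middle of the surface that is visible of it).
- manip.trace(query, camera): "region" (480x640 bool, what is visible of it).
- manip.landmark_of(query, camera): "centre" ([x, y, z] in m, in the coordinates of the camera as it stood for that picture, good to about 4 mm: a listed point, or the origin of a listed thing).
The state is a dict: "time": time; "joint_pos": joint angles; "joint_vel": joint speeds; "joint_efforts": joint torques, N m; "tool_pos": TCP position; "tool_rot": TCP orientation; "contact_force": force on the tool from outside, world axes, zero at the start; "ft_torque": the same for the moment, N m; "gripper_width": opening from 0.0 (shut) to 1.0 (fully open).
Only numpy, scipy, OpenCV 4.12 (cv2) and the standard library are available. Lean on these libraries where they do the work, as an engineer would, in place of code of your own. Each camera call takes 0.05 s, during which the arm holds its last target.

## Task

Take the pen-like coating gauge out of its stand and, holding it upright, zero it by resting its spring tip for a moment inside the pencilled ring on the bare wooden disc of the stand; then measure the square white board by resting the tip for a moment inside its ring. Do not touch the oblong white board with the gauge. Finally lower the gauge (do not drop it) back into the hole of its stand, let go and draw back.

Things in the scene. Friction and masses are not known exactly. Their poses are not given: they have to be found in the camera images.
- probe: Pen-like gauge, upright, round, 0.15 kg. Origin: tip end (spring relaxed), z up its axis, yaw meaningless. From the tip: steel tip 10 mm wide, 0-12 mm (slides in up to 8 mm, spring 0.8 to 4 N); shaft 18 mm wide, to 70; flange 50 mm wide, 70-76; black handle 26 mm wide, 76-150: grip it from above at about 115. Hangs in the stand's hole by its flange, tip 20 mm above the table, some side play.
- stand: Fixed metal stand. Origin on the table under the centre of its hole, z up. Top plate 80 x 80 mm, upper face 90 mm high, with the 34 mm hole the gauge hangs in. Base plate 90 mm wide, 12 high, from x = -45 to +155 mm. On it, centred at x = +105, y = 0, a bare wooden disc 80 mm across, upper face 30 mm above the table, with a pencilled ring 28 mm across and a dot at its centre: the zero point.
- square: The square white primed board, 90 x 90 mm, 18 mm thick, flat on the table and fixed there. Origin at the centre of its underside, z up. At the centre of its upper face (18 mm above the table) a pencilled ring 28 mm across with a dot: the point to measure.
- oblong: A bystander: oblong white primed board, 140 mm (its x) x 60 mm, 18 mm thick, flat on the table and fixed there, with a like ring at its centre. Origin at the centre of its underside. The gauge must not touch it.

How it is judged:
By the outcome, as a careful person would: the job done as asked, in the order asked, and still so for the second after the job is handed in, with the robot touching nothing.
It also fails if it takes over 58 s, if anything falls off the work surface, if the arm or the gripper's body presses on something with over 40 N, if the wrist force passes 120 N, or if a joint passes its speed limit or range.

## Working session

There is one attempt and no reset: what is moved stays moved. The work goes in short steps, Python scripts to look and compute and a tool call to move; the robot and the scene stay as the last step left them, time stands still between calls to the robot, and variables do not carry over. Pictures are saved under pics/ and viewed, and the job is handed in when it is done.

Besides the shell and the picture viewer there is one more tool, called in YAML: its name, and indented under it one key for each argument. send_rows: Moves the arm, as the interface text tells. Its arguments: {"type":"object","properties":{"motion":{"type":"array","items":{"type":"array","items":{"type":"array","items":{"type":"number"}}}},"fingers":{"type":"number"}},"required":["motion"]}

```bash
ls; mkdir -p pics
cat > h.py <<'E'
import numpy as np, cv2
from plant import manip
from scipy.spatial.transform import Rotation as R
def snap(n,f):
    st=manip.state(); im=manip.grab_frame(n); cv2.imwrite('pics/'+f,im[:,:,::-1]); return st,im
def tcp(st):
    q=st['tool_rot'];T=np.eye(4);T[:3,:3]=R.from_quat([q[1],q[2],q[3],q[0]]).as_matrix();T[:3,3]=st['tool_pos'];return T
def cam(n,st=None):
    c=manip.calibration(n)
    T=np.array(c['cam_to_world']) if 'cam_to_world' in c else tcp(st)@np.array(c['hand_eye'])
    return np.array(c['mtx']),c['k1'],T
def ray(n,uv,st=None):
    K,k1,T=cam(n,st)
    p=cv2.undistortPoints(np.array([[uv]],float),K,np.array([k1,0,0,0,0.]))[0,0]
    d=T[:3,:3]@np.array([p[0],-p[1],-1]);return T[:3,3],d
def atz(n,uv,z,st=None):
    o,d=ray(n,uv,st);return o+d*(z-o[2])/d[2]
def proj(n,P,st=None):
    K,k1,T=cam(n,st);p=np.linalg.inv(T)@np.r_[P,1]
    s=np.array([p[0]/-p[2],p[1]/p[2]]);s*=1+k1*(s@s);return (K@np.r_[s,1])[:2]
def tri(rays):
    A=np.zeros((3,3));b=np.zeros(3)
    for o,d in rays:
        d=d/np.linalg.norm(d);M=np.eye(3)-np.outer(d,d);A+=M;b+=M@o
    P=np.linalg.solve(A,b);return P,[np.linalg.norm(np.cross(P-o,d/np.linalg.norm(d))) for o,d in rays]
E
python3 - <<'E'
from h import *
for n in('scene','top','wrist'):
    st,im=snap(n,n+'0.png'); T=cam(n,st)[2]
    print(n,T[:3,3].round(3),(-T[:3,2]).round(2),st['time'])
    for q in('probe','stand','square','oblong'):
        for kind in('boxes_of','landmark_of'):
            for r in getattr(manip,kind)(q,n)[:2]:
                print(q,kind,round(r['confidence'],2),(T@np.r_[r['centre'],1])[:3].round(3))
print(manip.state())
E
```

```text
pics
scene [ 1.067 -0.278  0.755] [-0.59  0.32 -0.74] 0.0
probe boxes_of 0.66 [ 0.51  -0.277  0.114]
probe landmark_of 0.73 [ 0.5   -0.274  0.019]
probe landmark_of 0.21 [ 0.614  0.06  -0.005]
stand landmark_of 0.68 [ 0.503 -0.273  0.003]
square boxes_of 0.95 [0.451 0.279 0.016]
square landmark_of 0.69 [ 0.441  0.286 -0.001]
oblong boxes_of 0.8 [0.623 0.055 0.015]
oblong landmark_of 0.95 [ 0.616  0.057 -0.002]
top [0.325 0.008 0.93 ] [ 0.2   0.02 -0.98] 0.45
probe boxes_of 0.78 [ 0.492 -0.271  0.111]
probe landmark_of 0.75 [ 0.5   -0.278  0.02 ]
stand boxes_of 0.95 [ 0.541 -0.265  0.032]
stand landmark_of 0.71 [ 0.502 -0.275  0.003]
square boxes_of 0.7 [0.438 0.281 0.015]
square landmark_of 0.74 [ 0.44   0.287 -0.001]
oblong boxes_of 0.67 [0.611 0.056 0.021]
oblong landmark_of 0.89 [0.615 0.057 0.003]
wrist [ 0.289 -0.558  0.375] [-0.27 -0.1  -0.96] 0.9
{'time': 1.35, 'joint_pos': array([-1.32796807e+00,  5.27026606e-02,  1.61292999e+00,  1.02583213e-05,
        1.47601398e+00, -1.19019504e-01]), 'joint_vel': array([ 0.00095636,  0.00072254, -0.00213264,  0.00139552, -0.00066808,
       -0.00034084]), 'joint_efforts': array([ 8.73626395e-04, -3.93671143e+01, -3.70451474e+01, -2.21384204e-05,
        5.81591339e-04,  4.05728358e-06]), 'tool_pos': array([ 0.22123499, -0.58449641,  0.23128399]), 'tool_rot': array([ 0.12721609,  0.69556778,  0.12725463, -0.69556293]), 'contact_force': array([-0.99236259,  0.78004387, -0.74284122]), 'ft_torque': array([ 0.00261709, -0.04183554,  0.02646119]), 'gripper_width': 0.998868066083958}
```

View pics/scene0.png

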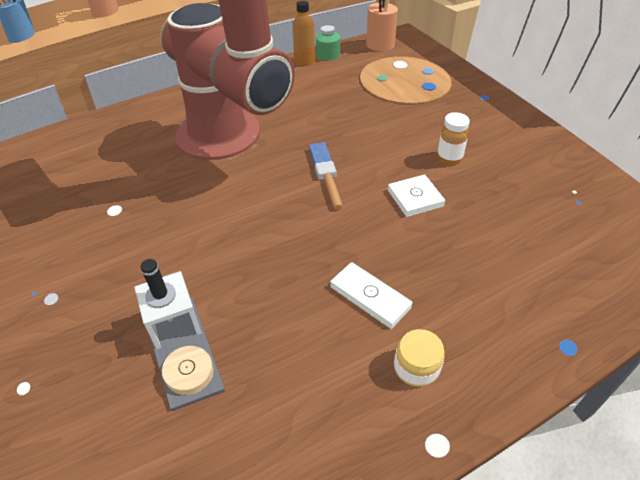

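View pics/top0.png

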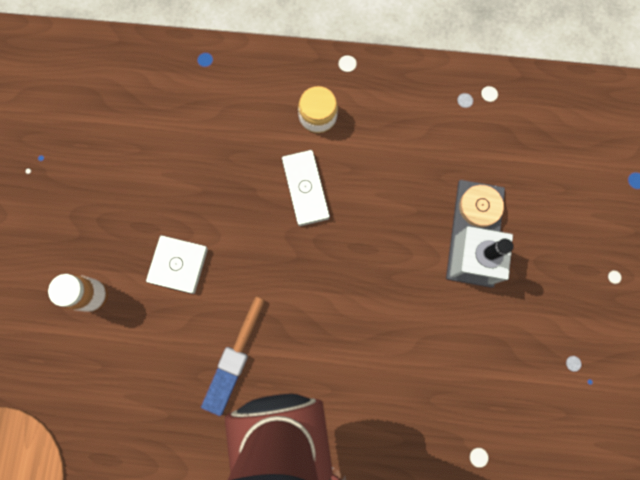

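```bash
python3 - <<'E'
from h import *
print(tcp(manip.state()).round(3))
E
python3 - <<'E'
import cv2
a=cv2.imread('pics/scene0.png');b=cv2.imread('pics/top0.png')
print(a.shape)
E
```

```text
[[-0.     0.354 -0.935  0.221]
 [ 0.    -0.935 -0.354 -0.584]
 [-1.    -0.    -0.     0.231]
 [ 0.     0.     0.     1.   ]]
(480, 640, 3)
```

Scene view: the gauge stands in the stand at about (150,266), with the disc ring at (187,367), the square's ring at (416,192) and the oblong's at (371,291). In the top view they are at (504,246), (482,205), (176,264) and (305,186). Next I'll zoom in to refine these points.

Run:
```python
import cv2,numpy as np
def crop(f,c,s=5,w=40):
    a=cv2.imread('pics/'+f);x,y=c
    return cv2.resize(a[y-w:y+w,x-w:x+w],None,fx=s,fy=s,interpolation=cv2.INTER_CUBIC)
for f,cs in(('scene0.png',[(187,367),(416,192),(156,275)]),('top0.png',[(482,205),(176,264),(495,250)])):
    pass
r1=np.hstack([crop('scene0.png',c,3.3) for c in[(187,367),(416,192),(156,285)]])
r2=np.hstack([crop('top0.png',c,3.3) for c in[(482,205),(176,264),(495,250)]])
cv2.imwrite('pics/z0.png',np.vstack([r1,r2]))
```

```text
(no output)
```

View pics/z0.png

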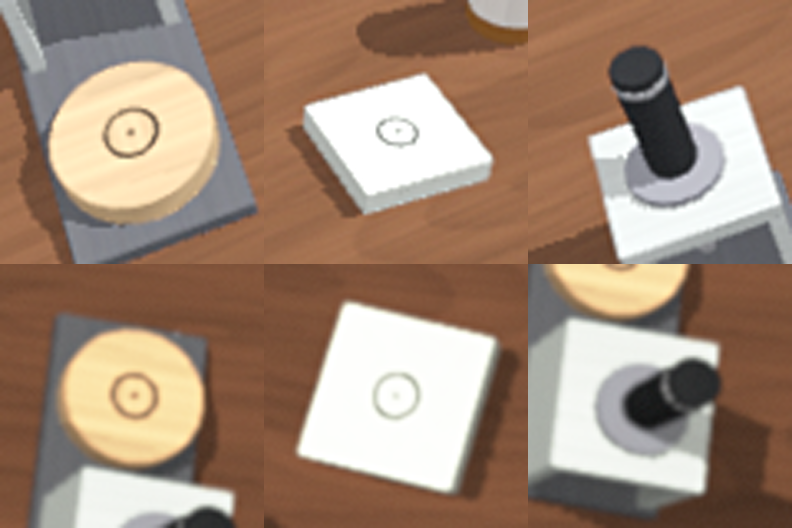

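Run:
```python
from h import *
for n,a,b in[('disc',(186.4,367),(482.6,204.4)),('square',(416.6,191.7),(176,264)),('ptop',(149,265),(505.6,245.5)),('flange',(160.4,293.5),(490.5,254)),('obl',(371,291.5),(305,186))]:
    P,e=tri([ray('scene',a),ray('top',b)]);print(n,P.round(4),np.round(e,4))
    z={'disc':.03,'square':.018,'ptop':.17,'flange':.096,'obl':.018}[n]
    print('   ',atz('scene',a,z).round(4),atz('top',b,z).round(4))
```

```text
disc [ 0.6086 -0.2838  0.0277] [0.0012 0.0012]
    [ 0.6106 -0.2827  0.03  ] [ 0.6076 -0.2842  0.03  ]
square [0.4387 0.2882 0.0138] [0.0017 0.0017]
    [0.4426 0.2868 0.018 ] [0.4375 0.2853 0.018 ]
ptop [ 0.501  -0.277   0.1654] [0.0018 0.0018]
    [ 0.5064 -0.2753  0.17  ] [ 0.4995 -0.2771  0.17  ]
flange [ 0.5001 -0.2777  0.0928] [0.0024 0.0024]
    [ 0.5042 -0.2755  0.096 ] [ 0.4989 -0.279   0.096 ]
obl [0.6162 0.0595 0.0143] [0.0011 0.0011]
    [0.6188 0.0589 0.018 ] [0.6145 0.0583 0.018 ]
```

send_rows:
  motion:
    - [[2.3,2.5,0.3,0,0,0],[2.3,2.5,0.3,0,0,0],[2.3,2.5,0.3,0,0,0],[2.3,2.5,0.3,0,0,0],[2.3,2.5,0.3,0,0,0],[2.3,2.5,0.3,0,0,0],[2.3,2.5,0.3,0,0,0],[2.3,2.5,0.3,0,0,0],[2.3,2.5,0.3,0,0,0],[2.3,2.5,0.3,0,0,0],[2.3,2.5,0,0,0,0],[2.8,3.3,0,0,0,0]]
  fingers: 0

```text
time: 2.35
tool_pos: [0.5019, -0.2771, 0.2619]
tool_rot: [0.127, 0.696, 0.126, -0.695]
contact_force: [0.5, -0.1, 0.3]
gripper_width: 1.001
```

send_rows:
  motion:
    - [[0,0,0,0,0,0],[0,0,0,0,0,0],[0,0,0,0,0,0]]

```text
time: 2.6
tool_pos: [0.501, -0.2778, 0.2613]
tool_rot: [-0.128, -0.695, -0.127, 0.696]
contact_force: [0.2, -0.2, 0.3]
gripper_width: 0.997
```

Run:
```python
from h import *
st,im=snap('wrist','w1.png');print(st['time'],st['tool_pos'],tcp(st)[:3,:3].round(3),st['joint_pos'].round(2))
for P in[(.502,-.2765,.17),(.609,-.2835,.03)]:print(proj('wrist',P,st))
for q in('probe','stand'):
  for r in manip.landmark_of(q,'wrist')[:2]: print(q,r['confidence'],(cam('wrist',st)[2]@np.r_[r['centre'],1])[:3].round(4))
```

```text
2.6 [ 0.50104884 -0.27784652  0.26126799] [[-0.     0.354 -0.935]
 [-0.    -0.935 -0.354]
 [-1.     0.     0.001]] [-0.64 -0.09  1.7  -0.    1.53  0.57]
[327.12238485 244.0185046 ]
[381.73374282  80.74591084]
probe 0.91 [ 0.5013 -0.2778  0.0231]
stand 0.85 [ 5.007e-01 -2.707e-01 -3.000e-04]
```

View pics/w1.png

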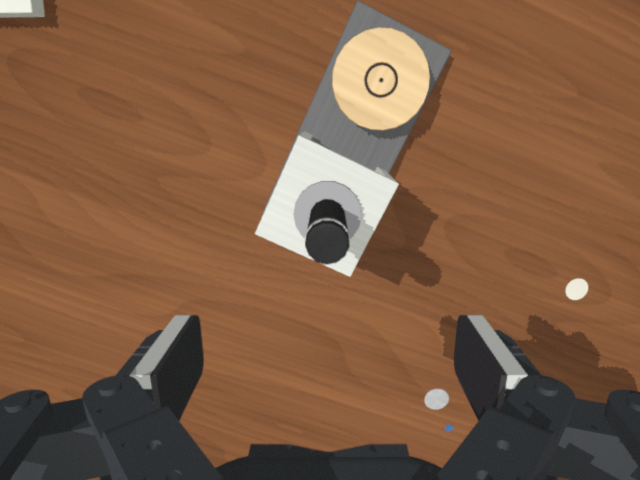

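Wrist view: the gauge top is at (327,242), where I predicted (327,244). The disc dot is at (381,79), predicted (382,81). I'll descend now.

send_rows:
  motion:
    - [[0.1,0.1,-1.4,0,0,0],[0,0,-1.4,0,0,0],[0,0,-1.4,0,0,0],[0,0,-1.4,0,0,0],[0,0,-1.4,0,0,0],[0,0,-1.4,0,0,0],[0,0,-1.4,0,0,0],[0,0,-1.4,0,0,0],[0,0,-1.4,0,0,0],[0,0,-1.2,0,0,0],[0,0,-1.0,0,0,0],[0,0,0,0,0,0]]

```text
time: 3.75
tool_pos: [0.5008, -0.2758, 0.1102]
tool_rot: [-0.126, -0.694, -0.128, 0.697]
contact_force: [-1.6, 0.1, 0.1]
gripper_width: 1.002
```

Run:
```python
from h import *
st,im=snap('wrist','w2.png');print(st['time'],st['tool_pos'])
print(proj('wrist',(.502,-.277,.17),st))
# hole from w1 plate corners
```

```text
3.75 [ 0.50084139 -0.27575478  0.11021314]
[335.45996168 432.85893089]
```

View pics/w2.png

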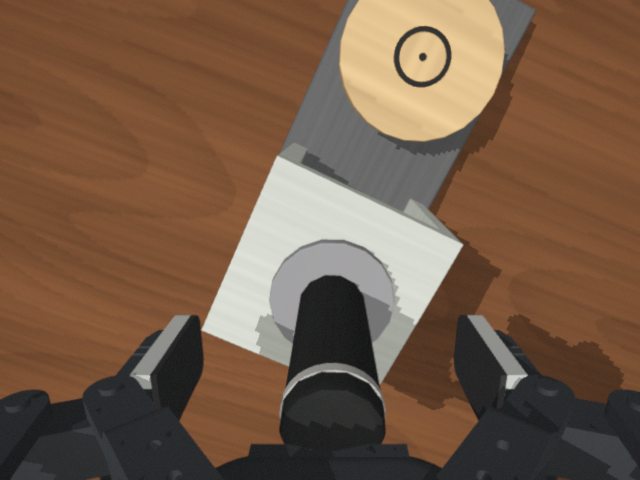

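send_rows:
  motion:
    - [[0,0,0.3,0,0,0],[0,0,0,0,0,0],[0,0,0,0,0,0],[0,0,0,0,0,0],[0,0,0,0,0,0],[0,0,0,0,0,0],[0,0,0,0,0,0],[0,0,0,0,0,0],[0,0,0,0,0,0],[0,0,0,0,0,0]]
  fingers: 1

```text
time: 4.63
tool_pos: [0.5025, -0.2769, 0.1171]
tool_rot: [0.127, 0.696, 0.127, -0.695]
contact_force: [-0.8, 1.7, 5.1]
gripper_width: 0.29
```

Run:
```python
from h import *
st,im=snap('wrist','w3.png');print(st['time'],st['tool_pos'],st['gripper_width'],st['contact_force'])
```

```text
4.6333 [ 0.50252105 -0.27685355  0.11712548] 0.2904915103534157 [-0.81951202  1.72693469  5.14073065]
```

View pics/w3.png

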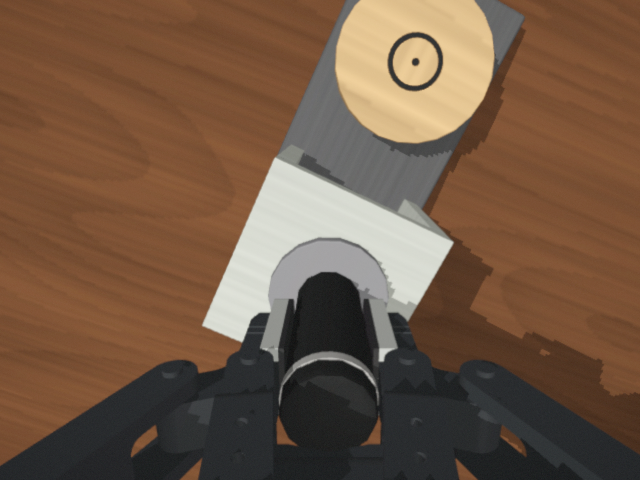

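Run:
```python
from h import *
s3=manip.state();print(s3['tool_pos'],s3['time'])
s1=dict(s3);s1['tool_pos']=np.array([.50105,-.27785,.26127])
P,e=tri([ray('wrist',(381,79.5),s1),ray('wrist',(415.5,61.5),s3)]);print('dot',P,e, atz('wrist',(381,79.5),.03,s1),atz('wrist',(415.5,61.5),.03,s3))
for s,c in((s1,[(299,136),(398,183),(352,276),(256,234)]),):
    Q=np.array([atz('wrist',p,.09,s) for p in c]);print(Q.round(4),Q.mean(0),[np.linalg.norm(Q[i]-Q[i-1]).round(4) for i in range(4)])
print(atz('wrist',(327,242),.17,s1),atz('wrist',(327,213),.096,s1))
```

```text
[ 0.50252917 -0.27685557  0.11714098] 4.6833
dot [ 0.61019947 -0.28291861  0.02726151] [np.float64(9.831426740632355e-05), np.float64(9.831426740633219e-05)] [ 0.60996301 -0.28262046  0.03      ] [ 0.60966268 -0.2826133   0.03      ]
[[ 0.5474 -0.2378  0.09  ]
 [ 0.5416 -0.3169  0.09  ]
 [ 0.4621 -0.3123  0.09  ]
 [ 0.4678 -0.2318  0.09  ]] [ 0.50471773 -0.27469404  0.09      ] [np.float64(0.0798), np.float64(0.0793), np.float64(0.0797), np.float64(0.0807)]
[ 0.50320215 -0.27601035  0.17      ] [ 0.5033428 -0.2758121  0.096    ]
```

send_rows:
  motion:
    - [[0,0,0.3,0,0,0],[0,0,0.7,0,0,0],[0,0,1.1,0,0,0],[0,0,1.4,0,0,0],[0,0,1.4,0,0,0],[0,0,1.4,0,0,0],[0,0,1.4,0,0,0],[0,0,1.2,0,0,0],[0,0,1.0,0,0,0],[0,0,0.6,0,0,0],[0,0,0,0,0,0],[0,0,0,0,0,0]]

```text
time: 5.68
tool_pos: [0.5021, -0.2767, 0.2213]
tool_rot: [0.127, 0.696, 0.127, -0.696]
contact_force: [0.2, -0.7, -1.2]
gripper_width: 0.289
```

send_rows:
  motion:
    - [[0.5,0,0,0,0,0],[1.0,-0.1,0,0,0,0],[1.4,-0.1,0,0,0,0],[1.5,-0.1,0,0,0,0],[1.5,-0.1,0,0,0,0],[1.5,-0.1,0,0,0,0],[1.4,-0.1,0,0,0,0],[1.2,-0.1,0,0,0,0],[0.7,0,0,0,0,0],[0,0,0,0,0,0],[0,0,0,0,0,0],[0,0,0,0,0,0]]

```text
time: 6.68
tool_pos: [0.6088, -0.2836, 0.2208]
tool_rot: [-0.127, -0.695, -0.127, 0.696]
contact_force: [-0.1, -0.4, -1.2]
gripper_width: 0.291
```

```bash
python3 - <<'E'
from h import *
st,im=snap('wrist','w4.png');print(st['time'],st['tool_pos'],st['gripper_width'],st['contact_force'])
st,im=snap('scene','s4.png')
E
python3 -c "
import cv2,numpy as np
a=cv2.imread('pics/w4.png');b=cv2.imread('pics/s4.png')[230:430,80:280]
cv2.imwrite('pics/c4.png',np.hstack([cv2.resize(a,(440,330)),cv2.resize(b,(330,330),interpolation=cv2.INTER_CUBIC)]))"
```

```text
6.6833 [ 0.60881735 -0.28359905  0.22080089] 0.2914810154857263 [-0.11058129 -0.42183676 -1.17514494]
```

View pics/c4.png

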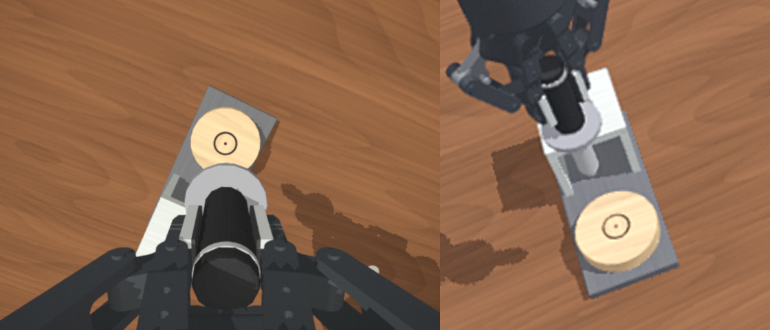

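The gauge is lifted, and the -1.2 N reading matches its weight. It hangs upright over the disc, whose ring is visible at (225,143) in the left panel. I'll lower it most of the way, then look.

send_rows:
  motion:
    - [[0,0,-0.6,0,0,0],[0,0,-1.0,0,0,0],[0,0,-1.2,0,0,0],[0,0,-1.2,0,0,0],[0,0,-1.2,0,0,0],[0,0,-1.2,0,0,0],[0,0,-1.0,0,0,0],[0,0,-0.7,0,0,0],[0,0,-0.5,0,0,0],[0,0,0,0,0,0],[0,0,0,0,0,0],[0,0,0,0,0,0]]

```text
time: 7.78
tool_pos: [0.6097, -0.284, 0.1363]
tool_rot: [0.128, 0.696, 0.127, -0.695]
contact_force: [0.0, -0.1, -1.0]
gripper_width: 0.288
```

Run:
```python
from h import *
st,im=snap('wrist','w5.png');print(st['time'],st['tool_pos'],st['gripper_width'],st['contact_force'])
st,im=snap('scene','s5.png');a=im
st,im=snap('top','t5.png')
f=lambda i,x,y,w:cv2.resize(i[y-w:y+w,x-w:x+w],(390,390),interpolation=cv2.INTER_CUBIC)
cv2.imwrite('pics/c5.png',np.hstack([f(a,187,350,50),f(im,482,205,50)])[:,:,::-1])
print(proj('scene',(.609,-.283,.03)),proj('top',(.609,-.283,.03)))
```

```text
7.7833 [ 0.60971734 -0.2840255   0.13626157] 0.28846494735492495 [ 0.03507615 -0.06624498 -0.96672068]
[185.86899241 366.29882617] [481.98044815 203.64980403]
```

View pics/c5.png

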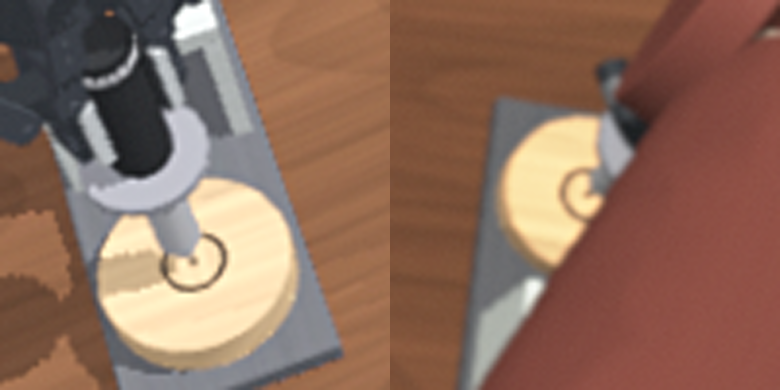

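The tip hovers just over the dot, in line with it in both views. I'll lower about 13 mm, which should compress the spring about 4 mm.

send_rows:
  motion:
    - [[0,0,-0.4,0,0,0],[0,0,-0.3,0,0,0],[0,0,-0.2,0,0,0],[0,0,-0.2,0,0,0],[0,0,-0.1,0,0,0],[0,0,-0.1,0,0,0],[0,0,0,0,0,0],[0,0,0,0,0,0],[0,0,0,0,0,0],[0,0,0,0,0,0],[0,0,0,0,0,0],[0,0,0,0,0,0]]

```text
time: 8.93
tool_pos: [0.6092, -0.2838, 0.1224]
tool_rot: [0.127, 0.696, 0.127, -0.696]
contact_force: [-0.2, 0.1, 0.9]
gripper_width: 0.284
```

Run:
```python
from h import *
st,a=snap('scene','s6.png');print(st['time'],st['tool_pos'],st['contact_force'])
f=lambda i,x,y,w:cv2.resize(i[y-w:y+w,x-w:x+w],(500,500),interpolation=cv2.INTER_CUBIC)
cv2.imwrite('pics/c6.png',f(a,187,350,50)[:,:,::-1])
```

```text
8.9333 [ 0.60924575 -0.28376097  0.12242412] [-0.17842593  0.11051828  0.93873587]
```

View pics/c6.png

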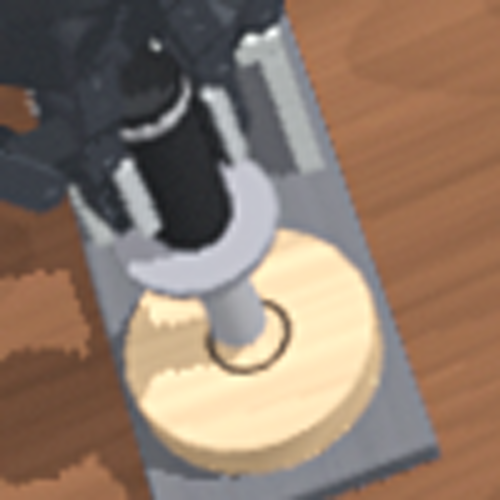

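Contact is made: the vertical force rose by 2 N, and the tip sits inside the ring. Lifting after a further short hold.

send_rows:
  motion:
    - [[0,0,0,0,0,0],[0,0,0,0,0,0],[0,0,0,0,0,0],[0,0,0,0,0,0],[0,0,0.5,0,0,0],[0,0,1.2,0,0,0],[0,0,1.8,0,0,0],[0,0,2.0,0,0,0],[0,0,2.0,0,0,0],[0,0,1.5,0,0,0],[0,0,0.8,0,0,0],[0,0,0.2,0,0,0]]

```text
time: 9.98
tool_pos: [0.61, -0.2843, 0.2251]
tool_rot: [0.128, 0.697, 0.126, -0.695]
contact_force: [0.4, -0.3, -1.6]
gripper_width: 0.287
```

send_rows:
  motion:
    - [[-0.2,0.7,0,0,0,0],[-0.5,1.5,0,0,0,0],[-0.7,2.3,0,0,0,0],[-0.8,2.7,0,0,0,0],[-0.8,2.7,0,0,0,0],[-0.8,2.7,0,0,0,0],[-0.8,2.7,0,0,0,0],[-0.8,2.7,0,0,0,0],[-0.8,2.7,0,0,0,0],[-0.8,2.7,0,0,0,0],[-0.8,2.7,0,0,0,0],[-0.8,2.7,0,0,0,0]]

```text
time: 10.98
tool_pos: [0.5213, 0.006, 0.2202]
tool_rot: [-0.127, -0.694, -0.128, 0.697]
contact_force: [0.3, -0.1, -2.1]
gripper_width: 0.291
```

send_rows:
  motion:
    - [[-0.8,2.7,0,0,0,0],[-0.8,2.7,0,0,0,0],[-0.8,2.7,0,0,0,0],[-0.8,2.7,0,0,0,0],[-0.8,2.7,0,0,0,0],[-0.8,2.7,0,0,0,0],[-0.8,2.7,0,0,0,0],[-0.8,2.7,0,0,0,0],[-0.8,2.7,0,0,0,0],[-0.7,1.9,0,0,0,0],[-0.4,1.0,0,0,0,0],[0,0,0,0,0,0]]

```text
time: 11.98
tool_pos: [0.4384, 0.2775, 0.2207]
tool_rot: [-0.128, -0.694, -0.128, 0.696]
contact_force: [0.5, -0.5, -1.7]
gripper_width: 0.292
```

send_rows:
  motion:
    - [[0,0,0,0,0,0],[0,0,0,0,0,0],[0,0,0,0,0,0]]

```text
time: 12.23
tool_pos: [0.4405, 0.2752, 0.222]
tool_rot: [-0.127, -0.696, -0.126, 0.696]
contact_force: [-0.0, -0.3, -1.8]
gripper_width: 0.291
```

Run:
```python
from h import *
st,im=snap('wrist','w7.png');print(st['time'],st['tool_pos'],st['gripper_width'],st['contact_force'],tcp(st)[:3,0])
print(proj('wrist',(.44,.286,.018),st))
```

```text
12.2333 [0.44051013 0.27517703 0.22201456] 0.2909505836993695 [-0.04486688 -0.28539143 -1.78813953] [-2.69560933e-04 -5.36558060e-04 -9.99999820e-01]
[315.85681139 201.75961508]
```

View pics/w7.png

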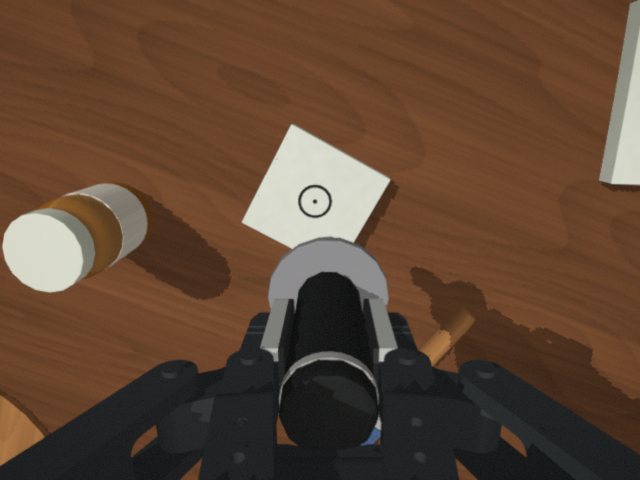

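Run:
```python
from h import *
st=manip.state()
print(tri([ray('scene',(457,122)),ray('top',(66,291))]), tri([ray('scene',(457,122)),ray('wrist',(42,251),st)]))
```

```text
(array([0.36341763, 0.44425917, 0.09615914]), [np.float64(0.001496428578915985), np.float64(0.0014964285789161634)]) (array([0.3560571 , 0.45353193, 0.08940501]), [np.float64(9.464647367008537e-05), np.float64(9.464647367006185e-05)])
```

send_rows:
  motion:
    - [[-0.1,0.5,0,0,0,0],[0,0.5,0,0,0,0],[0,0,-0.6,0,0,0],[0,0,-1.0,0,0,0],[0,0,-1.2,0,0,0],[0,0,-1.4,0,0,0],[0,0,-1.4,0,0,0],[0,0,-1.2,0,0,0],[0,0,-0.8,0,0,0],[0,0,-0.4,0,0,0],[0,0,0,0,0,0],[0,0,0,0,0,0]]

```text
time: 13.28
tool_pos: [0.4393, 0.2863, 0.1424]
tool_rot: [0.127, 0.696, 0.127, -0.696]
contact_force: [0.5, 0.6, -1.3]
gripper_width: 0.29
```

send_rows:
  motion:
    - [[0,0,-0.5,0,0,0],[0,0,-0.6,0,0,0],[0,0,-0.5,0,0,0],[0,0,-0.2,0,0,0],[0,0,0,0,0,0],[0,0,0,0,0,0],[0,0,0,0,0,0]]

```text
time: 13.87
tool_pos: [0.4393, 0.2863, 0.1245]
tool_rot: [0.127, 0.696, 0.127, -0.695]
contact_force: [-0.6, 0.5, -1.4]
gripper_width: 0.288
```

Run:
```python
from h import *
st,a=snap('scene','s8.png');print(st['time'],st['tool_pos'],st['contact_force'])
f=lambda i,x,y,w:cv2.resize(i[y-w:y+w,x-w:x+w],(390,390),interpolation=cv2.INTER_CUBIC)
st,b=snap('top','t8.png')
cv2.imwrite('pics/c8.png',np.hstack([f(a,416,180,40),f(b,176,264,40)])[:,:,::-1])
```

```text
13.8667 [0.43932833 0.28634747 0.12452399] [-0.57130561  0.53705779 -1.36082758]
```

View pics/c8.png

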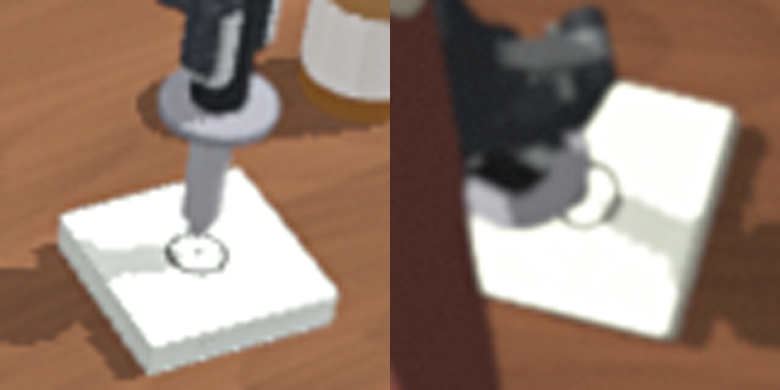

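The tip sits about 9 mm above the dot and in line with it in the scene view (tip at (199,235), dot at (199,252) in the crop). Pressing now.

send_rows:
  motion:
    - [[0,0,-0.4,0,0,0],[0,0,-0.3,0,0,0],[0,0,-0.2,0,0,0],[0,0,-0.2,0,0,0],[0,0,-0.1,0,0,0],[0,0,-0.1,0,0,0],[0,0,-0.1,0,0,0],[0,0,0,0,0,0],[0,0,0,0,0,0],[0,0,0,0,0,0],[0,0,0,0,0,0],[0,0,0,0,0,0]]

```text
time: 14.97
tool_pos: [0.4392, 0.2862, 0.1104]
tool_rot: [0.127, 0.696, 0.127, -0.696]
contact_force: [0.1, -1.5, 1.4]
gripper_width: 0.292
```

Run:
```python
from h import *
st,a=snap('scene','s9.png');print(st['time'],st['tool_pos'],st['contact_force'])
f=lambda i,x,y,w:cv2.resize(i[y-w:y+w,x-w:x+w],(390,390),interpolation=cv2.INTER_CUBIC)
cv2.imwrite('pics/c9.png',f(a,416,180,40)[:,:,::-1])
```

```text
14.9667 [0.43921075 0.28624863 0.11041427] [ 0.1413654  -1.47094566  1.41756522]
```

View pics/c9.png

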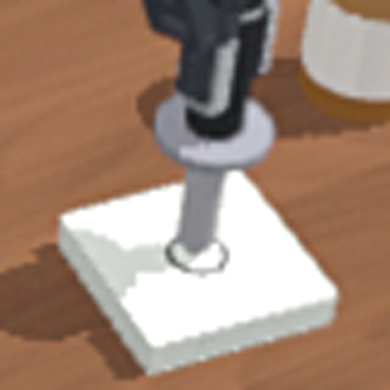

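Contact again: the vertical force rose by 2.8 N, and the tip is inside the square's ring. Lift and return to the stand.

send_rows:
  motion:
    - [[0,0,0,0,0,0],[0,0,0,0,0,0],[0,0,0,0,0,0],[0,0,0.5,0,0,0],[0,0,1.3,0,0,0],[0,0,1.8,0,0,0],[0,0,2.0,0,0,0],[0,0,2.0,0,0,0],[0,0,1.8,0,0,0],[0,0,1.2,0,0,0],[0,0,0.8,0,0,0],[0,0,0.2,0,0,0]]

```text
time: 16.02
tool_pos: [0.4398, 0.2866, 0.2283]
tool_rot: [0.127, 0.697, 0.128, -0.695]
contact_force: [1.1, 1.0, -1.9]
gripper_width: 0.29
```

send_rows:
  motion:
    - [[0.1,-0.8,0,0,0,0],[0.2,-1.5,0,0,0,0],[0.2,-2.2,0,0,0,0],[0.3,-2.7,0,0,0,0],[0.3,-2.7,0,0,0,0],[0.3,-2.7,0,0,0,0],[0.3,-2.7,0,0,0,0],[0.3,-2.7,0,0,0,0],[0.3,-2.7,0,0,0,0],[0.3,-2.7,0,0,0,0],[0.3,-2.7,0,0,0,0],[0.3,-2.7,0,0,0,0]]

```text
time: 17.02
tool_pos: [0.47, -0.0034, 0.2245]
tool_rot: [-0.127, -0.695, -0.127, 0.697]
contact_force: [0.2, -0.4, -0.4]
gripper_width: 0.292
```

send_rows:
  motion:
    - [[0.3,-2.7,0,0,0,0],[0.3,-2.7,0,0,0,0],[0.3,-2.7,0,0,0,0],[0.3,-2.7,0,0,0,0],[0.3,-2.7,0,0,0,0],[0.3,-2.7,0,0,0,0],[0.3,-2.7,0,0,0,0],[0.3,-2.7,0,0,0,0],[0.3,-2.6,0,0,0,0],[0.3,-2.0,0,0,0,0],[0.2,-1.0,0,0,0,0],[0,0,0,0,0,0]]

```text
time: 18.02
tool_pos: [0.5023, -0.2752, 0.2246]
tool_rot: [-0.126, -0.695, -0.127, 0.696]
contact_force: [-0.3, -0.6, -0.9]
gripper_width: 0.285
```

send_rows:
  motion:
    - [[0,0,0,0,0,0],[0,0,0,0,0,0],[0,0,0,0,0,0]]

```text
time: 18.27
tool_pos: [0.503, -0.2725, 0.226]
tool_rot: [-0.127, -0.695, -0.128, 0.696]
contact_force: [0.3, -0.9, -1.6]
gripper_width: 0.286
```

Run:
```python
from h import *
st,im=snap('wrist','w10.png');print(st['time'],st['tool_pos'],st['gripper_width'],st['contact_force'])
st,a=snap('scene','s10.png')
f=lambda i,x,y,w:cv2.resize(i[y-w:y+w,x-w:x+w],(330,330),interpolation=cv2.INTER_CUBIC)
cv2.imwrite('pics/c10.png',np.hstack([cv2.resize(im,(440,330)),f(a,165,290,75)])[:,:,::-1])
```

```text
18.2667 [ 0.50304187 -0.27252336  0.22604193] 0.2863376256570797 [ 0.2980635  -0.90828408 -1.62449307]
```

View pics/c10.png

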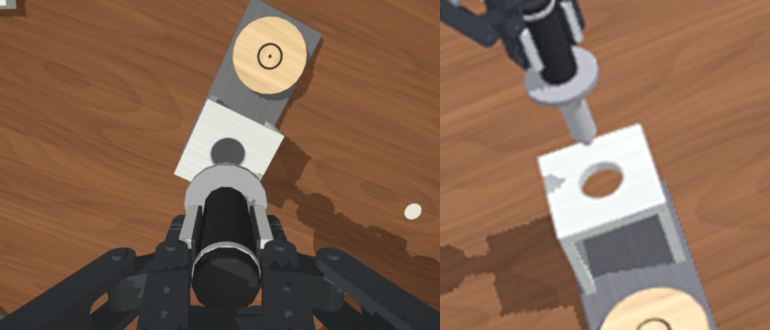

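Run:
```python
from h import *
im=cv2.imread('pics/w10.png');cv2.imwrite('pics/c11.png',np.hstack([cv2.resize(im[150:350,230:430],None,fx=2,fy=2),cv2.resize(cv2.imread('pics/s10.png')[230:330,115:215],(400,400),interpolation=cv2.INTER_CUBIC)]))
```

```text
(no output)
```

View pics/c11.png

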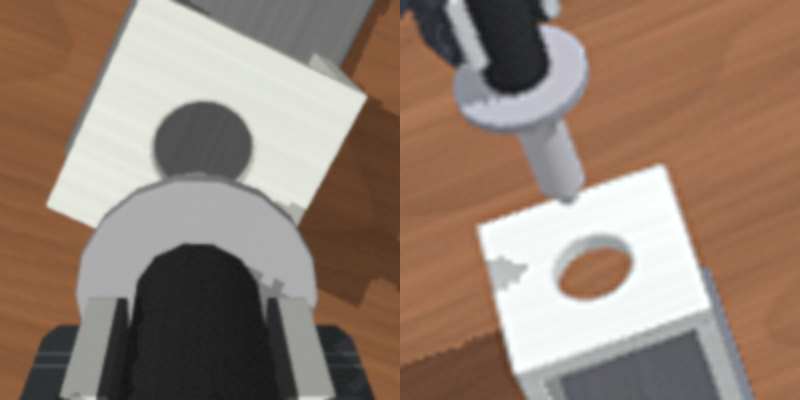

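Run:
```python
from h import *
st=manip.state();p=np.array(st['tool_pos']);print(p)
print('hole w',atz('wrist',(331.5,224),.09,st),'hole s',atz('scene',(163.5,296.5),.09))
# flange in wrist: width 78..317 -> flange top z=tcp-.097+.076
z=p[2]-.097
print('flange hole-rel; tip scene',atz('scene',(156.6,279.3),z), 'flange scene',atz('scene',((521-400)/4+115,78/4+230),z+.076))
print('flange edges w',atz('wrist',(230+78/2,150+140),z+.076,st),atz('wrist',(230+317/2,290),z+.076,st),z)
print('handle top wrist',z)
```

```text
[ 0.50322399 -0.27272475  0.22637608]
hole w [ 0.5055505 -0.2738498  0.09     ] hole s [ 0.50746681 -0.27277673  0.09      ]
flange hole-rel; tip scene [ 0.50246809 -0.27269671  0.12937608] flange scene [ 0.50838187 -0.27211271  0.20537608]
flange edges w [ 0.49707649 -0.24859628  0.20537608] [ 0.51460996 -0.29460043  0.20537608] 0.12937607667735285
handle top wrist 0.12937607667735285
```

send_rows:
  motion:
    - [[0.2,-0.1,0,0,0,0],[0,0,-0.6,0,0,0],[0,0,-1.0,0,0,0],[0,0,-0.9,0,0,0],[0,0,-0.5,0,0,0],[0,0,0,0,0,0],[0,0,0,0,0,0],[0,0,0,0,0,0]]

```text
time: 19.03
tool_pos: [0.5052, -0.2749, 0.1964]
tool_rot: [0.127, 0.696, 0.127, -0.696]
contact_force: [-0.4, 1.1, -1.1]
gripper_width: 0.288
```

Run:
```python
from h import *
st,a=snap('scene','s12.png');print(st['time'],st['tool_pos'],st['contact_force'])
f=lambda i,x,y,w:cv2.resize(i[y-w:y+w,x-w:x+w],(390,390),interpolation=cv2.INTER_CUBIC)
st,b=snap('top','t12.png')
cv2.imwrite('pics/c12.png',np.hstack([f(a,164,285,40),f(b,490,254,40)])[:,:,::-1])
```

```text
19.0333 [ 0.50524853 -0.27487174  0.19639709] [-0.36037364  1.06327015 -1.07758869]
```

View pics/c12.png

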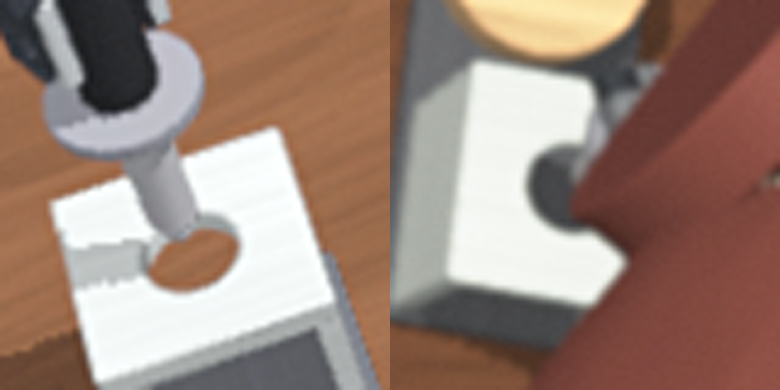

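send_rows:
  motion:
    - [[0.3,0.1,0,0,0,0],[0,0,-0.4,0,0,0],[0,0,-0.4,0,0,0],[0,0,0,0,0,0],[0,0,0,0,0,0],[0,0,0,0,0,0]]

```text
time: 19.63
tool_pos: [0.5081, -0.2737, 0.188]
tool_rot: [-0.127, -0.695, -0.127, 0.696]
contact_force: [0.4, -0.1, -1.3]
gripper_width: 0.289
```

Run:
```python
from h import *
st,a=snap('scene','s13.png');print(st['time'],st['tool_pos'],st['contact_force'])
f=lambda i,x,y,w:cv2.resize(i[y-w:y+w,x-w:x+w],(390,390),interpolation=cv2.INTER_CUBIC)
cv2.imwrite('pics/c13.png',f(a,164,285,40)[:,:,::-1])
```

```text
19.6333 [ 0.50805453 -0.2736946   0.18804847] [ 0.40926694 -0.14251614 -1.29517509]
```

View pics/c13.png

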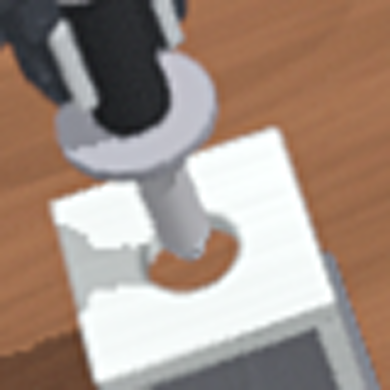

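The tip is now centred over the hole. Lowering it in.

send_rows:
  motion:
    - [[0,0,-0.5,0,0,0],[0,0,-0.7,0,0,0],[0,0,-0.8,0,0,0],[0,0,-0.8,0,0,0],[0,0,-0.8,0,0,0],[0,0,-0.8,0,0,0],[0,0,-0.8,0,0,0],[0,0,-0.6,0,0,0],[0,0,-0.4,0,0,0],[0,0,-0.2,0,0,0],[0,0,0,0,0,0],[0,0,0,0,0,0]]

```text
time: 20.68
tool_pos: [0.5084, -0.2739, 0.1246]
tool_rot: [0.127, 0.696, 0.127, -0.695]
contact_force: [0.4, 0.4, -1.0]
gripper_width: 0.288
```

send_rows:
  motion:
    - [[0,0,-0.2,0,0,0],[0,0,-0.1,0,0,0],[0,0,-0.1,0,0,0],[0,0,-0.1,0,0,0],[0,0,0,0,0,0],[0,0,0,0,0,0],[0,0,0,0,0,0]]

```text
time: 21.27
tool_pos: [0.5082, -0.2738, 0.1193]
tool_rot: [0.127, 0.696, 0.127, -0.696]
contact_force: [1.4, -0.7, -1.1]
gripper_width: 0.287
```

Run:
```python
from h import *
st,a=snap('scene','s14.png');print(st['time'],st['tool_pos'],st['contact_force'])
f=lambda i,x,y,w:cv2.resize(i[y-w:y+w,x-w:x+w],(390,390),interpolation=cv2.INTER_CUBIC)
cv2.imwrite('pics/c14.png',f(a,164,285,40)[:,:,::-1])
```

```text
21.2667 [ 0.50819066 -0.27377406  0.11931604] [ 1.40772916 -0.72567809 -1.06582367]
```

View pics/c14.png

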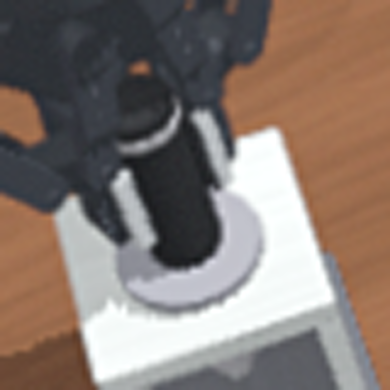

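The shaft is in the hole with the flange about 2 mm up. Easing down until contact.

send_rows:
  motion:
    - [[0,0,-0.1,0,0,0],[0,0,-0.1,0,0,0],[0,0,0,0,0,0],[0,0,0,0,0,0],[0,0,0,0,0,0]]

```text
time: 21.73
tool_pos: [0.5081, -0.2737, 0.1172]
tool_rot: [-0.127, -0.696, -0.127, 0.696]
contact_force: [-0.3, 0.1, -1.2]
gripper_width: 0.29
```

send_rows:
  motion:
    - [[0,0,-0.1,0,0,0],[0,0,0,0,0,0],[0,0,0,0,0,0],[0,0,0,0,0,0]]

```text
time: 22.07
tool_pos: [0.5083, -0.2738, 0.1172]
tool_rot: [0.127, 0.696, 0.127, -0.696]
contact_force: [-3.7, 2.5, 5.5]
gripper_width: 0.291
```

Force jumped to +5.5 N, so the flange is seated. Releasing.

send_rows:
  motion:
    - [[0,0,0,0,0,0],[0,0,0,0,0,0],[0,0,0,0,0,0],[0,0,0,0,0,0],[0,0,0,0,0,0],[0,0,0,0,0,0],[0,0,0,0,0,0],[0,0,0,0,0,0],[0,0,0,0,0,0],[0,0,0,0,0,0]]
  fingers: 0

```text
time: 22.9
tool_pos: [0.5082, -0.2737, 0.1163]
tool_rot: [0.127, 0.696, 0.127, -0.696]
contact_force: [-0.4, 0.4, 0.8]
gripper_width: 0.996
```

send_rows:
  motion:
    - [[0,0,0.4,0,0,0],[0,0,0.8,0,0,0],[0,0,1.2,0,0,0],[0,0,1.4,0,0,0],[0,0,1.6,0,0,0],[0,0,1.8,0,0,0],[0,0,2.0,0,0,0],[0,0,2.0,0,0,0],[0,0,2.0,0,0,0],[0,0,1.5,0,0,0],[0,0,0.8,0,0,0],[0,0,0,0,0,0]]

```text
time: 23.9
tool_pos: [0.5093, -0.2745, 0.2756]
tool_rot: [0.129, 0.697, 0.126, -0.694]
contact_force: [0.2, 0.0, 0.8]
gripper_width: 0.998
```

Run:
```python
from h import *
st,im=snap('wrist','w15.png');print(st['time'],st['tool_pos'],st['gripper_width'],st['contact_force'])
st,a=snap('scene','s15.png')
f=lambda i,x,y,w:cv2.resize(i[y-w:y+w,x-w:x+w],(330,330),interpolation=cv2.INTER_CUBIC)
cv2.imwrite('pics/c15.png',np.hstack([cv2.resize(im,(440,330)),f(a,165,290,60)])[:,:,::-1])
```

```text
23.9 [ 0.50928195 -0.27453238  0.27555386] 0.9975300432548785 [0.18035746 0.02228397 0.77518624]
```

View pics/c15.png

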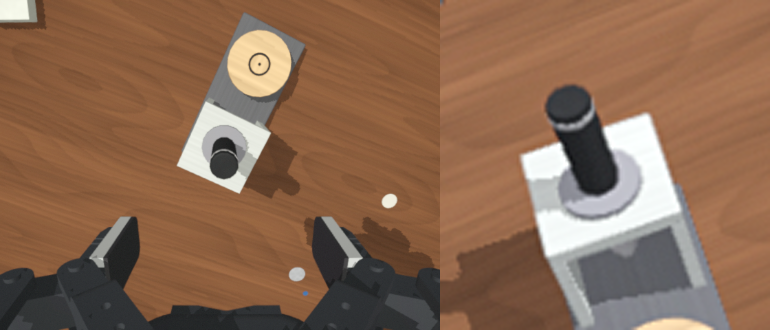

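The gauge hangs upright, its flange flat on the stand, and the gripper is open and clear above it. I'll let it settle and hand in.

send_rows:
  motion:
    - [[0,0,0,0,0,0],[0,0,0,0,0,0],[0,0,0,0,0,0],[0,0,0,0,0,0]]

```text
time: 24.33
tool_pos: [0.5079, -0.2735, 0.2703]
tool_rot: [-0.127, -0.695, -0.128, 0.696]
contact_force: [0.0, -0.2, 0.7]
gripper_width: 1.005
```

```bash
python3 -c "
from h import *
print(manip.state()['time'],manip.state()['tool_pos']);print(manip.job_done())"
```

```text
24.3333 [ 0.50788433 -0.2735288   0.27025924]
the job is handed in; nothing more can be done
None
```

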